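Load a sample tube into the tube rotator

TASK

Load the sample tube lying on the desk into the free clip of the tube rotator: press it straight down past the clip's sprung jaw until it sits fully home in both forks, roughly centred lengthwise, with the jaw snapped shut over it. Leave the tube that is already loaded, the two white bottles and the bench timer where they are.

Things in the scene. Friction and masses are not known exactly. Their poses are not given: they have to be found in the camera images.
- sample_tube: The loose tube to load: capped plastic sample tube, clear with a pale sample, 138 mm long, 18.8 mm in diameter (cap alike), about 16 g. Lies flat on the open desk to the left of the rotator, axis level 9.4 mm above the desk, and rolls if nudged. Origin at the middle of its conical end, z axis along the tube toward the cap.
- tube_mid (a point): Middle of the sample tube, on its axis, 69 mm from either end; axes as sample_tube.
- rotator: Small white bench tube rotator, fixed: base 326 x 150 mm; level aluminium paddle 118 x 190 mm (does not turn), its top 113 mm above the desk; motor housing 132 mm high at -y, bearing post 121 mm high at +y. Origin mid underside; z up, x away from the robot at yaw 0. Two alike clips stand on the paddle 96 mm apart along y; one is free, one holds a tube; which is which varies.
- free_clip: The free clip, fixed on the paddle. Origin mid foot, on the paddle; x along the tube it holds, y across, z up. Two grey forks, each 10 mm wide, centred 31 mm either side of the middle along x: 52 mm clear between them for fingers down to 17 mm above the foot. Each has a prong at -y (face 10.8 mm from the axis, 20 mm above the seat, then flared outward to 31 mm) and a low one at +y (up to axis height).
- free_seat (a point): Where the middle of a seated tube lies in the free clip: on the tube axis, midway between the forks, 30 mm above the clip's foot (143 mm above the desk). Axes as free_clip: the tube lies along x, cap at either end, and rests with its axis within about 1 mm of this point.
- free_jaw (a joint): Angle of the free clip's sprung steel jaw: 0 shut, grows as it swings out to the clip's +y, stop at 0.6 rad. Hinged at the foot at +y; two arms 42 mm either side of the middle (outside the forks) end in noses with sloped tops. A tube pressed down meets the slopes 24 mm above its seat, swings the jaw to about 0.2 rad, passes the noses at about 11 mm, and the jaw springs back to 0 as it seats. Takes about 13 N.
- free_nose (a point): Point between the two nose tips of the free clip's jaw, moves with it. Shut, it overhangs the seat: 3 mm to +y of the seat point and 12 mm above it; the noses' sloped tops rise from there to 27 mm above the seat, 14 mm to +y.
- loaded_tube: The tube already loaded in the other clip, alike: capped plastic sample tube, clear with a pale sample, 138 mm long, 18.8 mm in diameter (cap alike), about 16 g. Origin at the middle of its conical end, z axis toward the cap. To be left alone.
- loaded_mid (a point): Middle of the loaded tube, on its axis.
- reagent_b: White reagent bottle with a blue screw cap, 58 mm diameter, 123 mm high, loose, stands behind the work. Origin at the middle of its underside, z up. To be left alone.
- wash_bottle: White wash bottle with a red spout, 223 mm high, 73 x 122 mm with spout, loose, stands behind the work. Origin at the middle of its underside. To be left alone.
- timer: Small white bench timer, 58 x 62 x 58 mm, loose, stands behind the work. Origin at the middle of its underside. To be left alone.
There are look-alikes about, which are no part of the job. What is shaped like the sample_tube but purple is not meant.

How it is judged:
By the outcome, as a careful person would: the job done as asked, in the order asked, and still so for the second after the job is handed in, with the robot touching nothing.
It also fails if it takes over 45 s, if anything falls off the work surface, if the arm or the gripper's body presses on something with over 40 N, if the wrist force passes 120 N, or if a joint passes its speed limit or range.

ROBOT

A 6-joint arm with a two-finger parallel gripper is mounted at the origin on a cart in front of the work surface, level with it; the furniture and walls round the work are solid. World frame = base frame: x ahead of the robot, y to its left, z up, the work surface at z = 0. Lengths are in m, angles in rad, forces in N, time in s.
With the tool pointing down it reaches from about 0.35 to 0.775 m from the base axis. Payload 5.5 kg.
Tool frame: the origin (TCP) lies between the finger pads; the fingertips stand 19 mm ahead of it and the grasp point (between the pads) is the TCP (env.tcp_to_tips is the distance from the TCP to the fingertips, in m); z points along the fingers, y is the direction in which the jaws open and shut (so a half turn about z gives the same grasp; the last joint's range is limited). The gripper opens to 85 mm and grips with 20 to 120 N. Pads are 22 mm wide; open, the fingers measure 114 mm over their backs; the gripper's body (76 mm by 85 mm) begins 54 mm behind the grasp point. The pads swing forward as they close: fully open they stand 13 mm farther back than shut.
Start: joints at [-1.274, 0.313, 0.046, 1.304, 0, 1.431], TCP at [0.243, -0.521, 0.25] pointing down, gripper open.
Joint ranges: [-2.76, 2.76], [-0.86, 1.69], [-1.03, 1.26], [-2.2, 2.34], [-1.47, 1.5], [-3.14, 3.14]. Speed limits (rad/s): [2.57, 2.57, 3.14, 3.14, 3.14, 3.14].

INTERFACE

Orientations are given as a unit quaternion [w, x, y, z].
In Python, from workcell import env, eyes, job gives the robot as it stands. The module is installed in compiled form; this text tells all that it offers.
- The arm moves only by the tool move_arm, never from a script. Its argument "commands" is a list of rows, each a list of 3 entries, a list of its own where there are three numbers: the shift along the world's x, y, z as a fraction of full scale, then the turn, a rotation vector about the world's x, y, z as a fraction of full scale, then the gripper command: -1 is shut, 1 is fully open, values between are in proportion. In form: [[[x, y, z], [wx, wy, wz], gripper], ...]. A call has 1 to 5 rows; each row shifts and turns the commanded pose from where the row before left it; what a row does not reach is not made up. Full scale, the value 1, is 0.04 m for a shift and 8 degrees for a turn. A row lasts 1/10 s, in which the tool goes at most 50 mm and 8.59 degrees, less where a joint would pass 70% of its speed; a pose out of reach is approached as far as the arm can. A call with a number of a shift or a turn outside -1 to 1 is refused whole. A call with a gripper value outside its range is refused whole. The fingers move at their own pace and stop on an object; "newtons" is the grip in N (left out, the last holds). Time passes only in rows, so rows that do not move let the fingers close. It gives the time, the measured TCP pose, the force and the opening at its end, in the units of the state.
- env.get_state(): the state, without advancing time (a new reading comes with each control period).
- eyes.read_camera(name): name is "scene" or "top" or "wrist"; returns a dict with "frame" (480x640x3 uint8, red, green, blue), "mtx" (3x3 intrinsics, pixels), "camera_from_world" (4x4, takes a point from world to camera coordinates); the wrist camera has in their place "mount" (4x4, takes a point from camera to tool coordinates, whose origin is the TCP and whose axes are the flange's). Camera axes: x right, y down, z forward; pixel columns grow to the right and rows downward; lengths in m; the calibration is good to about 2 mm. The wrist camera is an equidistant fisheye: a pixel r from the principal point sees the ray r / f radians off the axis. A picture is of the moment at which its call begins: read the wrist's pose just before it. There is no depth.
- job.hand_in(): hands the job in, once; it reports no verdict.
The state is a dict: "clock": time; "joint_pos": joint angles; "qvel": joint speeds; "tau": joint torques, N m; "tcp_pos": TCP position; "orientation": TCP orientation; "wrist_force": force on the tool from outside, world axes, zero at the start; "ft_torque": the same for the moment, N m; "finger_gap": finger opening in m.
Only numpy, scipy, OpenCV 4.12 (cv2) and the standard library are available. Lean on these libraries where they do the work, as an engineer would, in place of code of your own. Each camera call takes 0.05 s, during which the arm holds its last target.

## Working session

There is one attempt and no reset: what is moved stays moved. The work goes in short steps, Python scripts to look and compute and a tool call to move; the robot and the scene stay as the last step left them, time stands still between calls to the robot, and variables do not carry over. Pictures are saved under pics/ and viewed, and the job is handed in when it is done.

Besides the shell and the picture viewer there is one more tool, called after "Request:" as name([rows], argument=value, ...), one row to a line, values as JSON. move_arm: Moves the arm, as the interface text tells. Its arguments: {"type":"object","properties":{"commands":{"type":"array","items":{"type":"array"}},"newtons":{"type":"number"}},"required":["commands"]}

```bash
mkdir -p pics; python3 - <<'E'
from workcell import env, eyes, job
import cv2
s=env.get_state(); print(s)
for n in ("scene","top","wrist"):
    c=eyes.read_camera(n); cv2.imwrite(f"pics/{n}0.png",c["frame"][:,:,::-1])
    print(n,c["mtx"],c.get("camera_from_world"),c.get("mount"))
E
```

```text
{'clock': 0.0, 'joint_pos': array([-1.27361744e+00,  3.14047055e-01,  4.49579510e-02,  1.30357854e+00,
        1.17258797e-05,  1.43118489e+00]), 'qvel': array([-0.00090715, -0.00101075,  0.00038676, -0.00073237, -0.00012235,
        0.00041513]), 'tau': array([-7.26946637e-04, -4.80623460e+01,  2.98536783e+01,  1.93776452e-02,
       -3.94509525e-04,  2.01786065e-05]), 'tcp_pos': array([ 0.24309161, -0.52056103,  0.24937369]), 'orientation': array([-9.33216274e-04,  9.76245989e-01,  2.16663086e-01, -6.77935707e-05]), 'wrist_force': array([-0.11338317, -0.12757354, -0.09728168]), 'ft_torque': array([0.0032203 , 0.00538825, 0.02137688]), 'finger_gap': 0.08567697290512122}
scene [[506.4175927    0.         315.90232513]
 [  0.         506.4175927  249.64614332]
 [  0.           0.           1.        ]] [[-0.68499357 -0.7284221   0.01360328  0.4612436 ]
 [-0.35583925  0.31821434 -0.87870249  0.26082525]
 [ 0.63573755 -0.60674613 -0.47717596  0.69983316]
 [ 0.          0.          0.          1.        ]] None
top [[597.24689961   0.         318.627965  ]
 [  0.         597.24689961 233.22310108]
 [  0.           0.           1.        ]] [[ 0.01666716 -0.99945703  0.02842275  0.0656846 ]
 [-0.99376081 -0.01969411 -0.10977973  0.57664998]
 [ 0.11027989 -0.02641569 -0.99354947  1.27047896]
 [ 0.          0.          0.          1.        ]] None
wrist [[371.64829954   0.         325.74444356]
 [  0.         371.64829954 241.45193802]
 [  0.           0.           1.        ]] None [[-1.63668144e-04 -9.49629247e-01 -3.13375598e-01  7.99206813e-02]
 [ 9.99999743e-01  6.34133250e-05 -7.14437408e-04  7.92367633e-05]
 [ 6.98322847e-04 -3.13375635e-01  9.49628993e-01 -1.23234684e-01]
 [ 0.00000000e+00  0.00000000e+00  0.00000000e+00  1.00000000e+00]]
```

View pics/scene0.png

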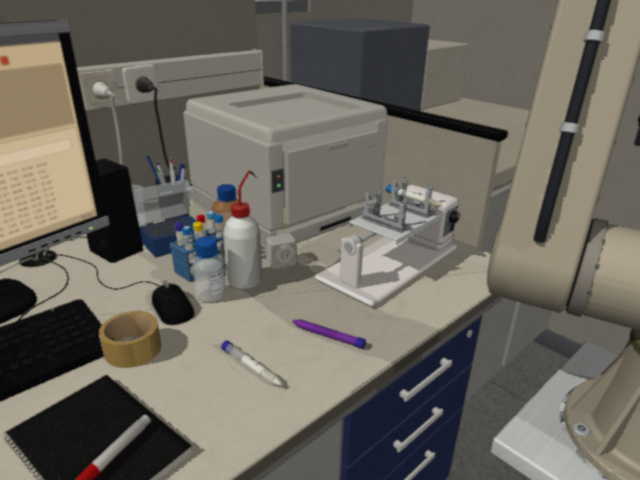

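View pics/top0.png

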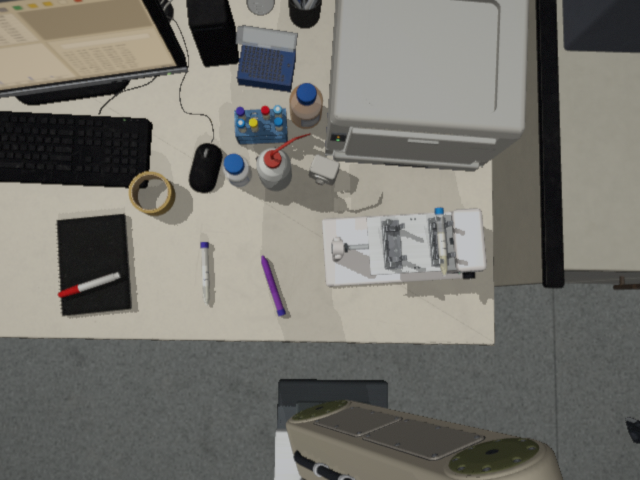

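View pics/wrist0.png

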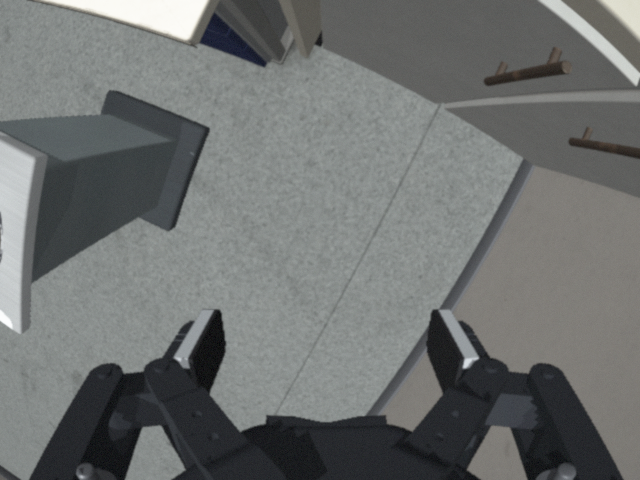

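The loose tube lies at about (205,272) in the top view, with its cap at (204,245). The purple look-alike is at (273,285). The left clip at about (392,243) is free, and the right one at (440,240) holds a tube. Next I zoom in and measure.

```bash
cat > h.py <<'E'
import numpy as np, cv2
from workcell import env, eyes, job
from scipy.spatial.transform import Rotation as R
def cam(n):
    s=env.get_state(); c=eyes.read_camera(n)
    if n=="wrist":
        T=np.eye(4); q=s["orientation"]; T[:3,:3]=R.from_quat([q[1],q[2],q[3],q[0]]).as_matrix(); T[:3,3]=s["tcp_pos"]
        c["wfc"]=T@c["mount"]; c["fish"]=True
    else: c["wfc"]=np.linalg.inv(c["camera_from_world"]); c["fish"]=False
    return c
def ray(c,uv):
    K=c["mtx"]; x=(uv[0]-K[0,2])/K[0,0]; y=(uv[1]-K[1,2])/K[1,1]
    if c["fish"]:
        r=np.hypot(x,y); d=np.array([x/r*np.sin(r),y/r*np.sin(r),np.cos(r)]) if r>0 else np.array([0,0,1.])
    else: d=np.array([x,y,1.])
    d=c["wfc"][:3,:3]@d; return c["wfc"][:3,3],d/np.linalg.norm(d)
def onz(c,uv,z):
    o,d=ray(c,uv); return o+d*(z-o[2])/d[2]
def proj(c,p):
    q=np.linalg.inv(c["wfc"])@np.append(p,1); K=c["mtx"]
    if c["fish"]:
        r=np.hypot(q[0],q[1]); t=np.arctan2(r,q[2]); v=q[:2]/r*t
    else: v=q[:2]/q[2]
    return np.array([K[0,0]*v[0]+K[0,2],K[1,1]*v[1]+K[1,2]])
def tri(rs):
    A=np.zeros((3,3));b=np.zeros(3)
    for o,d in rs:
        M=np.eye(3)-np.outer(d,d);A+=M;b+=M@o
    p=np.linalg.solve(A,b); return p,[np.linalg.norm((np.eye(3)-np.outer(d,d))@(p-o)) for o,d in rs]
def crop(c,x0,y0,x1,y1,k,f):
    im=c["frame"][y0:y1,x0:x1,::-1]; cv2.imwrite(f,cv2.resize(im,None,fx=k,fy=k,interpolation=cv2.INTER_CUBIC))
E
python3 - <<'E'
from h import *
t=cam("top"); s=cam("scene")
crop(t,320,195,490,295,4.6,"pics/t_rot.png"); crop(t,180,225,300,325,6,"pics/t_tube.png"); crop(s,310,170,470,310,4.2,"pics/s_rot.png")
for uv in((204,243),(206,301)): print(onz(t,uv,.0094))
for uv in((392,243),(440,240)): print(onz(t,uv,.143))
E
```

```text
[0.5511112 0.327367  0.0094   ]
[0.42452308 0.31826721 0.0094    ]
[ 0.54620017 -0.06742724  0.143     ]
[ 0.55408646 -0.16371409  0.143     ]
```

View pics/t_rot.png

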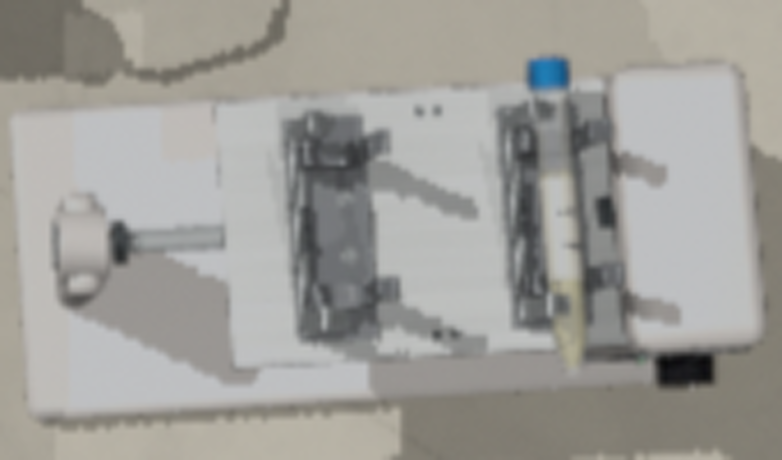

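View pics/t_tube.png

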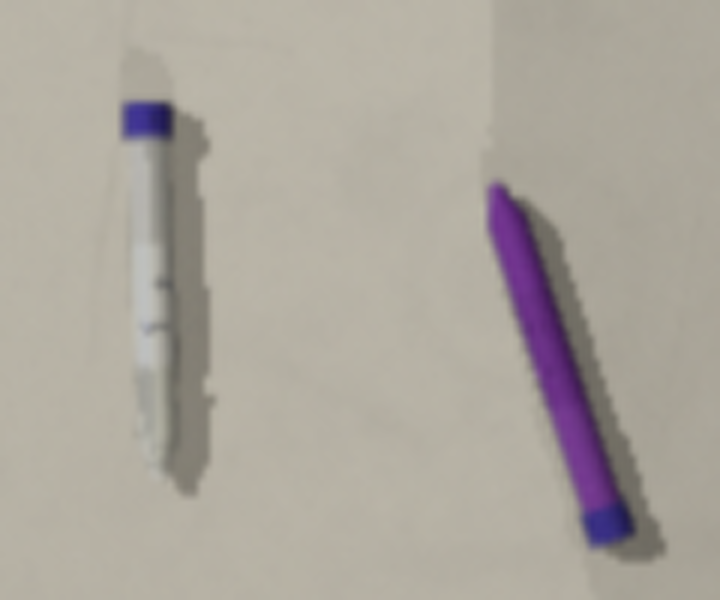

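View pics/s_rot.png

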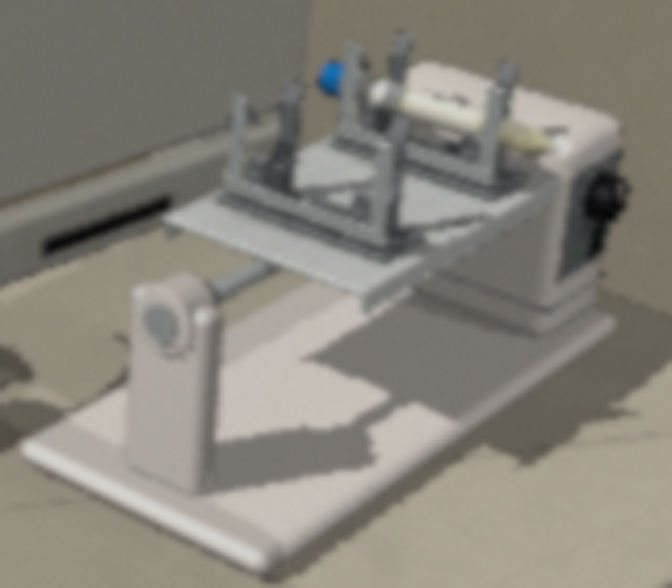

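Request:
move_arm([
  [[0.5, 0.87, 0.3], [0, 0, 1], 1],
  [[0.5, 0.87, 0.3], [0, 0, 1], 1],
  [[0.5, 0.87, 0.3], [0, 0, 1], 1],
  [[0.5, 0.87, 0.3], [0, 0, 1], 1],
  [[0.5, 0.87, 0], [0, 0, 1], 1],
])

```text
clock: 0.75
tcp_pos: [0.3442, -0.3463, 0.3]
orientation: [0.002, 0.842, 0.54, 0.0]
wrist_force: [1.7, -0.6, 1.2]
finger_gap: 0.0851
```

Request:
move_arm([
  [[0.5, 0.87, 0], [0, 0, 1], 1],
  [[0.5, 0.87, 0], [0, 0, 1], 1],
  [[0.5, 0.87, 0], [0, 0, 1], 1],
  [[0.5, 0.87, 0], [0, 0, 1], 1],
  [[0.5, 0.87, 0], [0, 0, 1], 1],
])

```text
clock: 1.25
tcp_pos: [0.4438, -0.1715, 0.2984]
orientation: [0.0, 0.606, 0.795, 0.0]
wrist_force: [-0.5, -0.8, 0.7]
finger_gap: 0.0853
```

Request:
move_arm([
  [[0.5, 0.87, 0], [0, 0, 1], 1],
  [[0.5, 0.87, 0], [0, 0, 1], 1],
  [[0.5, 0.87, 0], [0, 0, 1], 1],
  [[0, 0, 0], [0, 0, 1], 1],
  [[0, 0, 0], [0, 0, 1], 1],
])

```text
clock: 1.75
tcp_pos: [0.5037, -0.0671, 0.2981]
orientation: [-0.0, 0.296, 0.955, 0.0]
wrist_force: [0.2, -0.8, 0.1]
finger_gap: 0.0851
```

Request:
move_arm([
  [[0, 0, 0], [0, 0, 1], 1],
  [[0, 0, 0], [0, 0, 1], 1],
  [[0, 0, 0], [0, 0, 1], 1],
  [[0, 0, 0], [0, 0, 1], 1],
  [[0, 0, 0], [0, 0, 0], 1],
])

```text
clock: 2.25
tcp_pos: [0.5032, -0.0686, 0.2982]
orientation: [-0.0, 0.026, 1.0, 0.0]
wrist_force: [0.3, 0.3, 0.5]
finger_gap: 0.0855
```

```bash
python3 - <<'E'
from h import *
c=cam("wrist"); cv2.imwrite("pics/w1.png",c["frame"][:,:,::-1]); s=env.get_state(); print(s["clock"],s["tcp_pos"],s["joint_pos"],s["orientation"])
t=cam("top")
for uv in ((548,60),(573,365)): print(onz(t,(320+uv[0]/4.6,195+uv[1]/4.6),.143))
for uv in ((15,112),(745,65),(40,418),(755,350)): print(onz(t,(320+uv[0]/4.6,195+uv[1]/4.6),.02))
E
```

```text
2.3 [ 0.50317274 -0.06859917  0.29825082] [-2.93742367e-01  1.72517171e-01 -2.06679879e-02  1.37780466e+00
  9.21733853e-05 -2.38975312e-01] [-8.12034991e-05  2.73801100e-02  9.99625089e-01  6.99270394e-05]
[ 0.61863805 -0.1623282   0.143     ]
[ 0.48567761 -0.17244222  0.143     ]
[0.60751089 0.06620726 0.02      ]
[ 0.6376679  -0.28657813  0.02      ]
[0.46170344 0.05206021 0.02      ]
[ 0.50001011 -0.28952449  0.02      ]
```

View pics/w1.png

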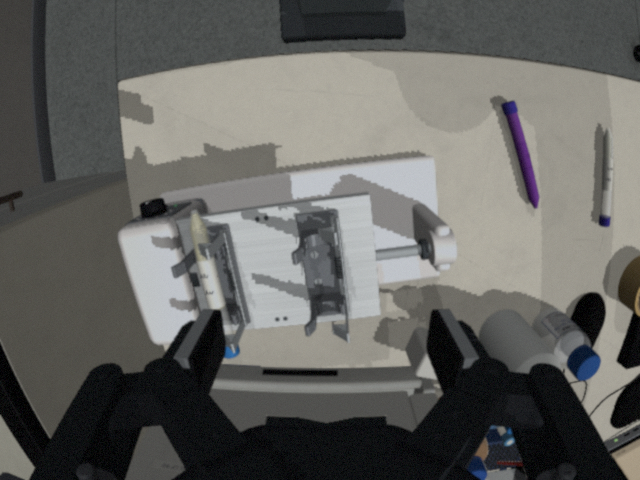

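```bash
python3 - <<'E'
from h import *
c=cam("wrist"); crop(c,170,190,390,355,3.6,"pics/w1c.png")
E
```

```text
(no output)
```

View pics/w1c.png

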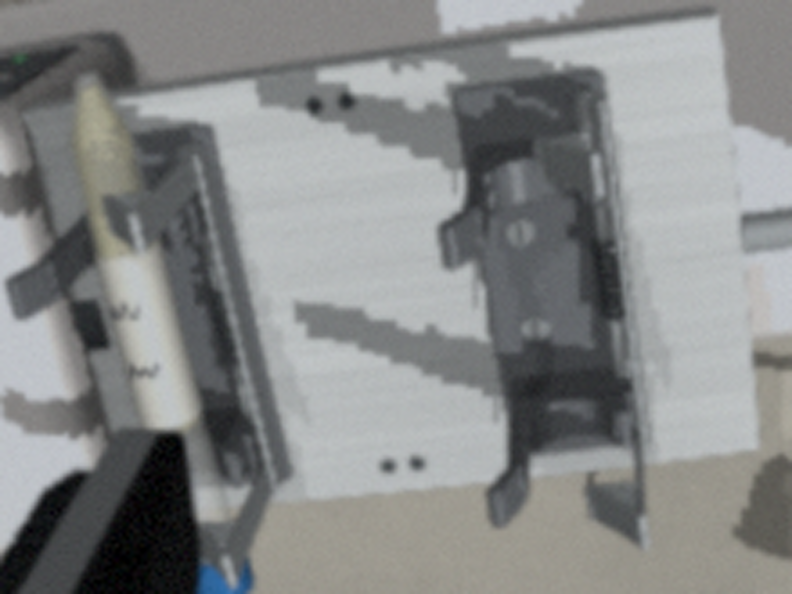

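Request:
move_arm([
  [[0.9, 0, -0.5], [0, 0, 0.3], 1],
  [[0.9, 0, -0.5], [0, 0, 0.3], 1],
  [[0, 0, 0], [0, 0, 0], 1],
  [[0, 0, 0], [0, 0, 0], 1],
])

```text
clock: 2.8
tcp_pos: [0.5749, -0.0685, 0.257]
orientation: [-0.002, -0.015, 1.0, 0.0]
wrist_force: [-0.0, 1.0, 0.7]
finger_gap: 0.0855
```

```bash
python3 - <<'E'
from h import *
c=cam("wrist"); s=env.get_state(); print(s["clock"],s["tcp_pos"],s["orientation"])
np.save("w2.npy",dict(c),allow_pickle=True)
cv2.imwrite("pics/w2.png",c["frame"][:,:,::-1]); crop(c,150,100,430,310,2.85,"pics/w2c.png")
E
```

```text
2.85 [ 0.5746971  -0.0685172   0.25814279] [-7.21419282e-04 -1.52838168e-02  9.99882912e-01  2.15584731e-04]
```

View pics/w2c.png

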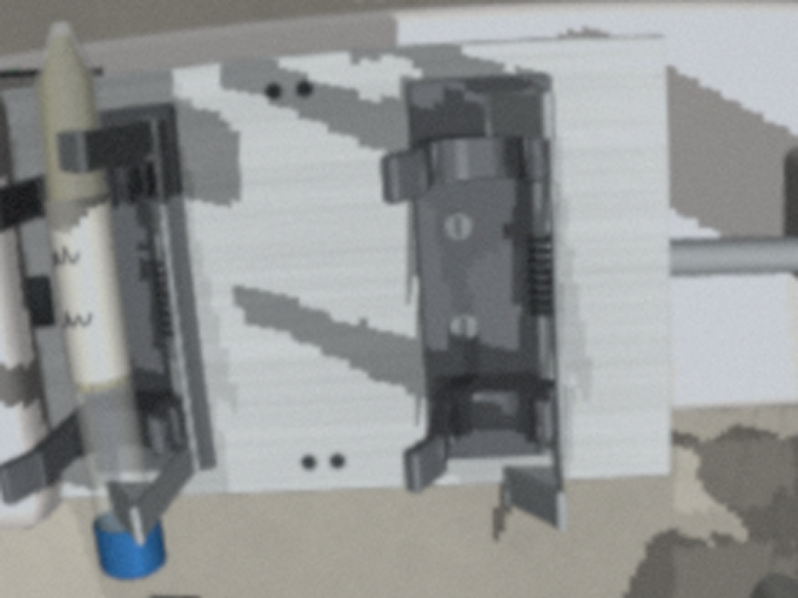

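```bash
python3 - <<'E'
from h import *
c2=np.load("w2.npy",allow_pickle=True).item()
c1=dict(c2); T=np.eye(4); T[:3,:3]=R.from_quat([2.738e-2,.999625,7e-5,-8e-5]).as_matrix(); T[:3,3]=[ 0.50317274,-0.06859917,0.29825082]; c1["wfc"]=T@c2["mount"]
a=lambda u:(170+u[0]/3.6,190+u[1]/3.6)
b=lambda u:(150+u[0]/2.85,100+u[1]/2.85)
P={"s1":((521,232),(458,227)),"s2":((537,327),(464,325)),"pnA":((438,222),(384,155)),"pnB":((446,268),(388,200)),"pfA":((490,490),(405,450)),"pfB":((500,525),(410,488)),
"footNL":((455,88),(408,83)),"noseFarTip":((645,545),(562,525))}
for k,(u,v) in P.items():
    p,e=tri([ray(c1,a(u)),ray(c2,b(v))]); print(k,p.round(4),np.round(e,4))
for k,z in(("s1",.117),("s2",.117)): print(k,onz(c2,b(P[k][1]),z),onz(c1,a(P[k][0]),z))
for z,u in ((.143,(62,25)),(.143,(133,570)),(.143,(73,400-180)),(.143,(107,385))): print(onz(c2,b(u),z))
for u in ((408,83),(548,78),(552,380),(428,425)): print("foot",onz(c2,b(u),.115))
t=cam("top")
crop(t,370,205,470,280,8,"pics/t3.png")
E
```

```text
s1 [ 0.5343 -0.0803  0.1161] [0.0002 0.0002]
s2 [ 0.5597 -0.0781  0.1166] [0.0004 0.0004]
pnA [ 0.512  -0.0939  0.1686] [0.0001 0.0001]
pnB [ 0.5206 -0.0927  0.1721] [0.0001 0.0001]
pfA [ 0.5736 -0.0885  0.1711] [0.0005 0.0005]
pfB [ 0.5813 -0.087   0.1734] [0.0007 0.0007]
footNL [ 0.4984 -0.0938  0.1123] [0.0002 0.0002]
noseFarTip [ 0.5902 -0.0548  0.1709] [0.0001 0.0001]
s1 [ 0.53419097 -0.08047647  0.117     ] [ 0.53402505 -0.08002023  0.117     ]
s2 [ 0.55951846 -0.07841352  0.117     ] [ 0.55948711 -0.07769076  0.117     ]
[ 0.48243435 -0.17328582  0.143     ]
[ 0.62062791 -0.16363362  0.143     ]
[ 0.52897942 -0.17171071  0.143     ]
[ 0.56994494 -0.16556378  0.143     ]
foot [ 0.49831261 -0.09379832  0.115     ]
foot [ 0.49616529 -0.05923611  0.115     ]
foot [ 0.57416778 -0.05511181  0.115     ]
foot [ 0.58763354 -0.08750265  0.115     ]
```

View pics/w2.png

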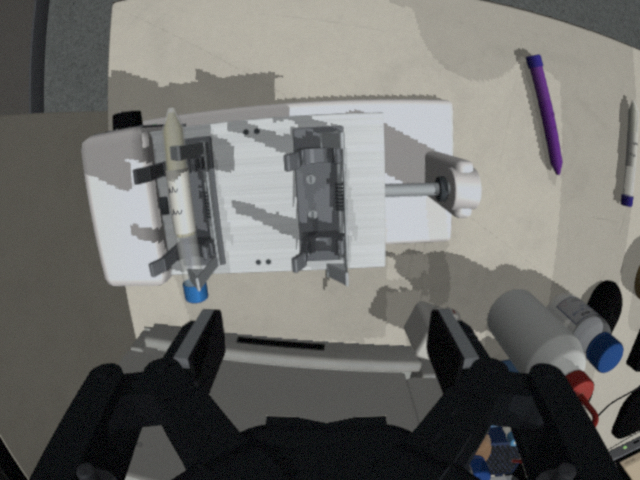

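Request:
move_arm([
  [[-1, 0.3, 0.1], [0, 0, 0], 1],
  [[-1, 0.8, 0], [0, 0, 0], 1],
  [[-0.3, 0.95, 0], [0, 0, 0], 1],
  [[0, 0.95, 0], [0, 0, 0], 1],
  [[0, 0.95, 0], [0, 0, 0], 1],
])

```text
clock: 3.4
tcp_pos: [0.483, 0.0895, 0.2645]
orientation: [0.002, -0.015, 1.0, 0.0]
wrist_force: [1.4, 0.3, 1.0]
finger_gap: 0.0853
```

Request:
move_arm([
  [[0, 0.95, 0], [0, 0, 0.3], 1],
  [[0, 0.95, 0], [0, 0, 0], 1],
  [[0, 0.95, 0], [0, 0, 0], 1],
  [[0, 0.95, -0.4], [0, 0, 0], 1],
  [[0, 0.95, -0.5], [0, 0, 0], 1],
])

```text
clock: 3.9
tcp_pos: [0.4844, 0.2801, 0.2289]
orientation: [0.003, -0.036, 0.999, 0.001]
wrist_force: [0.5, 0.6, 0.1]
finger_gap: 0.0856
```

Request:
move_arm([
  [[0, 0.8, -0.5], [0, 0, 0], 1],
  [[0, 0, 0], [0, 0, 0], 1],
  [[0, 0, 0], [0, 0, 0], 1],
])

```text
clock: 4.2
tcp_pos: [0.4835, 0.3106, 0.2072]
orientation: [0.0, -0.037, 0.999, -0.0]
wrist_force: [-0.6, -0.5, 0.5]
finger_gap: 0.0852
```

```bash
python3 - <<'E'
from h import *
c=cam("wrist"); s=env.get_state(); print(s["clock"],s["tcp_pos"],s["orientation"],s["joint_pos"])
np.save("w3.npy",dict(c),allow_pickle=True)
cv2.imwrite("pics/w3.png",c["frame"][:,:,::-1])
E
```

```text
4.25 [0.48401647 0.31008565 0.20775651] [ 7.05731412e-04 -3.67408090e-02  9.99324574e-01  1.08153712e-04] [ 4.30317855e-01  3.26759761e-01 -3.96701193e-02  1.20297994e+00
 -3.41507302e-04  3.56819439e-01]
```

View pics/w3.png

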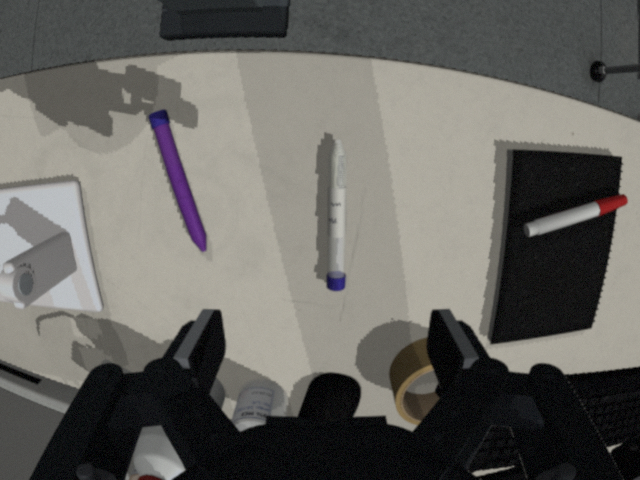

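The tube shows clearly, with its cone tip at about (338,138) and its cap end at about (336,291).

```bash
python3 - <<'E'
from h import *
c=np.load("w3.npy",allow_pickle=True).item()
crop(c,300,125,380,300,3.4,"pics/w3c.png")
a=onz(c,(337.8,138),.0094); b=onz(c,(336,290),.0094)
print(a,b,np.linalg.norm(b-a),(a+b)/2,np.degrees(np.arctan2((b-a)[1],(b-a)[0])))
E
```

```text
[0.4149183  0.31568772 0.0094    ] [0.55657373 0.3257754  0.0094    ] 0.14201415835930598 [0.48574602 0.32073156 0.0094    ] 4.073318514802683
```

View pics/w3c.png

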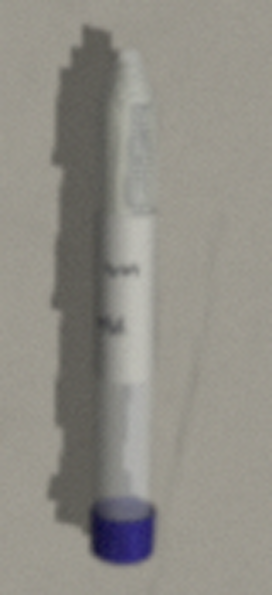

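Request:
move_arm([
  [[0, 0.26, -0.8], [0, 0, 0], 1],
  [[0, 0, -0.9], [0, 0, 0], 1],
  [[0, 0, -0.9], [0, 0, 0], 1],
  [[0, 0, -0.9], [0, 0, 0], 1],
  [[0, 0, -0.5], [0, 0, 0], 1],
], newtons=60)

```text
clock: 4.75
tcp_pos: [0.4839, 0.3189, 0.0454]
orientation: [-0.0, -0.036, 0.999, -0.0]
wrist_force: [0.3, -0.1, -0.8]
finger_gap: 0.0855
```

Request:
move_arm([
  [[0, 0, -0.4], [0, 0, 0], 1],
  [[0, 0, 0], [0, 0, 0], 1],
  [[0, 0, 0], [0, 0, 0], 1],
])

```text
clock: 5.05
tcp_pos: [0.4852, 0.3202, 0.0319]
orientation: [0.001, -0.036, 0.999, 0.0]
wrist_force: [-0.5, 0.2, 0.8]
finger_gap: 0.0849
```

```bash
python3 - <<'E'
from h import *
c=cam("wrist"); s=env.get_state(); print(s["clock"],s["tcp_pos"],s["orientation"],s["wrist_force"],env.tcp_to_tips)
cv2.imwrite("pics/w4.png",c["frame"][:,:,::-1])
E
```

```text
5.1 [0.48560894 0.32065265 0.03229365] [ 1.29662848e-03 -3.61282449e-02  9.99346163e-01  5.61567426e-04] [ 0.64961113  1.63705738 -0.68207952] 0.019
```

View pics/w4.png

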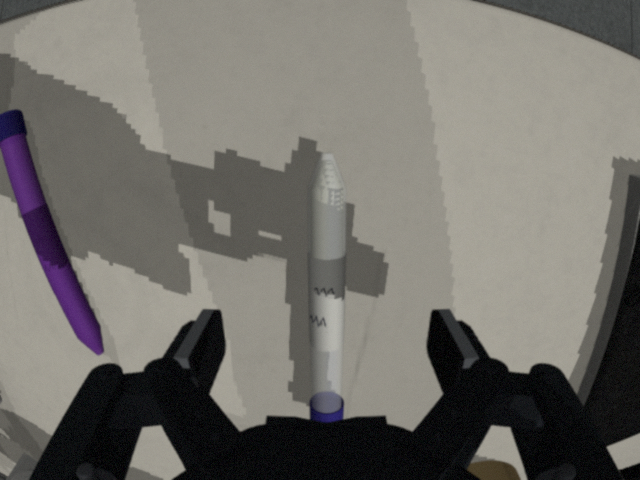

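Request:
move_arm([
  [[0, 0, -0.25], [0, 0, 0], 1],
  [[0, 0, 0], [0, 0, 0], -1],
  [[0, 0, 0], [0, 0, 0], -1],
  [[0, 0, 0], [0, 0, 0], -1],
  [[0, 0, 0], [0, 0, 0], -1],
])

```text
clock: 5.6
tcp_pos: [0.4843, 0.3211, 0.0205]
orientation: [0.0, -0.037, 0.999, 0.0]
wrist_force: [0.2, -0.1, -0.9]
finger_gap: 0.028
```

Request:
move_arm([
  [[0, 0, 0], [0, 0, 0], -1],
  [[0, 0, 0], [0, 0, 0], -1],
  [[0, 0, 0], [0, 0, 0], -1],
])

```text
clock: 5.9
tcp_pos: [0.4844, 0.3212, 0.0207]
orientation: [0.0, -0.037, 0.999, 0.0]
wrist_force: [-0.1, -0.4, 3.0]
finger_gap: 0.0162
```

Request:
move_arm([
  [[0, 0, 0.3], [0, 0, 0], -1],
  [[0, 0, 0.8], [0, 0, 0], -1],
  [[0, 0, 0.8], [0, 0, 0], -1],
  [[0, 0, 0], [0, 0, 0], -1],
])

```text
clock: 6.3
tcp_pos: [0.4871, 0.3224, 0.1016]
orientation: [0.004, -0.037, 0.999, 0.002]
wrist_force: [1.3, 0.8, 1.0]
finger_gap: 0.0165
```

```bash
python3 - <<'E'
from h import *
c=cam("wrist"); s=env.get_state(); print(s["clock"],s["tcp_pos"],s["orientation"],s["wrist_force"],s["ft_torque"],s["finger_gap"])
cv2.imwrite("pics/w5.png",c["frame"][:,:,::-1]); np.save("w5.npy",dict(c),allow_pickle=True)
d=cam("scene"); crop(d,150,240,350,440,3,"pics/s5.png")
E
```

```text
6.35 [0.48613503 0.32190946 0.09950102] [ 0.00263659 -0.0368834   0.9993154   0.00118164] [ 0.07165749  0.25835964 -0.46443085] [0.0016265  0.05206209 0.03408403] 0.016910531116914557
```

View pics/w5.png

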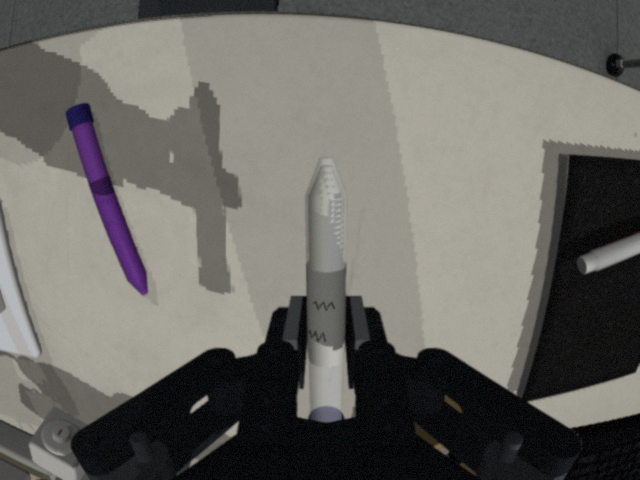

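View pics/s5.png

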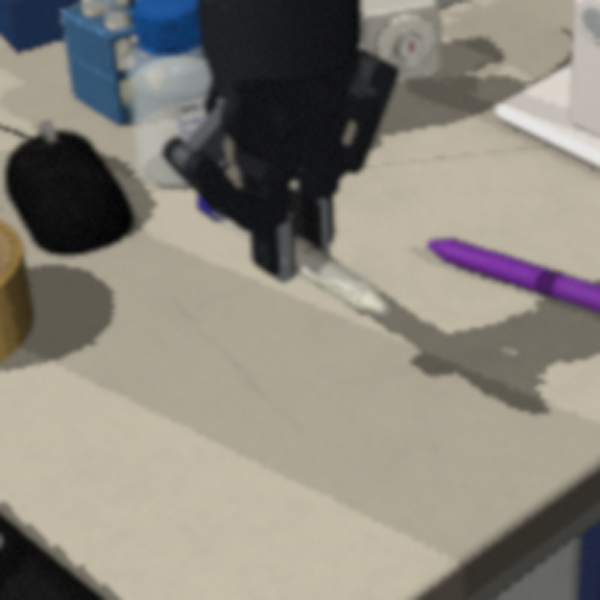

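```bash
python3 - <<'E'
from h import *
c=np.load("w5.npy",allow_pickle=True).item()
crop(c,270,140,380,440,2,"pics/w5c.png")
T=c["wfc"]@np.linalg.inv(c["mount"]); print(T[:3,3])
for dz in (.008,.0113,.015):
  p=onz(c,(326.5,158),T[2,3]-dz); print(dz,(T[:3,:3].T@(p-T[:3,3])).round(4))
# widths: body edges
for uv in ((306,200),(346,200),(307,290),(347,290)): print((T[:3,:3].T@(onz(c,uv,T[2,3]-.0113)-T[:3,3])).round(4))
E
```

```text
[0.4871326  0.32244216 0.1016484 ]
0.008 [0.0689 0.     0.0075]
0.0113 [0.0686 0.     0.0108]
0.015 [0.0682 0.0001 0.0145]
[ 0.053  -0.0075  0.0109]
[0.053  0.0072 0.0109]
[ 0.0164 -0.0077  0.0111]
[0.0163 0.0083 0.0112]
```

View pics/w5c.png

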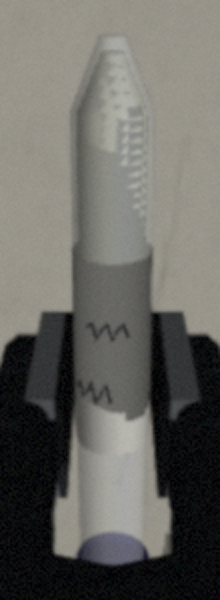

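```bash
python3 - <<'E'
from h import *
c=cam("wrist"); d=cam("scene"); s=env.get_state(); print(s["clock"],s["tcp_pos"])
crop(c,290,140,360,220,5,"pics/w6c.png"); crop(d,220,300,300,360,8,"pics/s6.png")
np.save("w6.npy",[dict(c),dict(d)],allow_pickle=True)
E
```

```text
6.5 [0.4835842  0.32064096 0.09575393]
```

View pics/w6c.png

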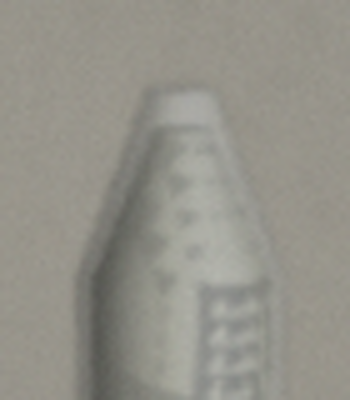

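View pics/s6.png

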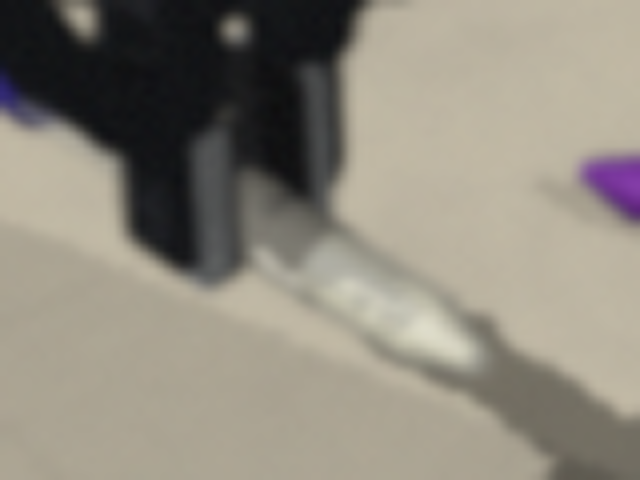

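```bash
python3 - <<'E'
from h import *
c,d=np.load("w6.npy",allow_pickle=True)
T=c["wfc"]@np.linalg.inv(c["mount"]); print(T[:3,3])
u=(290+182/5,140+92/5); v=(220+478/8,300+355/8)
p,e=tri([ray(c,u),ray(d,v)]); print(p,e,(T[:3,:3].T@(p-T[:3,3])).round(4))
E
```

```text
[0.48496033 0.32130667 0.09776246]
[0.41633466 0.31583618 0.08695111] [np.float64(0.0006094191198338475), np.float64(0.0006094191198338152)] [ 0.0689 -0.0004  0.0106]
```

Request:
move_arm([
  [[0, 0, 0.9], [0, 0, 0], -1],
  [[0, -0.3, 0.9], [0, 0, 0], -1],
  [[0, -0.8, 0.9], [0, 0, 0.1], -1],
  [[0, -0.8, 0.9], [0, 0, 0], -1],
  [[0, -0.9, 0], [0, 0, 0], -1],
])

```text
clock: 7.0
tcp_pos: [0.486, 0.2089, 0.2442]
orientation: [0.003, -0.045, 0.999, 0.001]
wrist_force: [0.3, -0.3, 0.3]
finger_gap: 0.0164
```

Request:
move_arm([
  [[0, -0.9, 0], [0, 0, 0], -1],
  [[0, -0.9, 0], [0, 0, 0], -1],
  [[0, -0.9, 0], [0, 0, 0], -1],
  [[0, -0.9, 0], [0, 0, 0], -1],
  [[0.3, -0.9, 0], [0, 0, 0], -1],
])

```text
clock: 7.5
tcp_pos: [0.4942, 0.0279, 0.2391]
orientation: [-0.002, -0.044, 0.999, 0.0]
wrist_force: [0.8, -0.5, -0.6]
finger_gap: 0.0163
```

Request:
move_arm([
  [[0.3, -0.9, 0], [0, 0, 0], -1],
  [[0.4, -0.7, 0], [0, 0, 0], -1],
  [[0.4, -0.4, 0], [0, 0, 0], -1],
  [[0, 0, 0], [0, 0, 0], -1],
  [[0, 0, 0], [0, 0, 0], -1],
])

```text
clock: 8.0
tcp_pos: [0.5394, -0.0511, 0.2388]
orientation: [-0.002, -0.043, 0.999, 0.001]
wrist_force: [-0.5, 0.2, -0.0]
finger_gap: 0.0168
```

```bash
python3 - <<'E'
from h import *
s=env.get_state(); q=s["orientation"]; print(s["clock"],s["tcp_pos"],q,s["wrist_force"],s["finger_gap"])
M=R.from_quat([q[1],q[2],q[3],q[0]]).as_matrix(); print(np.degrees(np.arctan2(-M[1,0],-M[0,0])),M[:,2])
E
```

```text
8.0 [ 0.53941323 -0.05107217  0.23878988] [-1.60292474e-03 -4.33781041e-02  9.99057228e-01  6.53150038e-04] [-0.47015622  0.24725468 -0.01232666] 0.0167792978632857
4.972462393208891 [-0.00325949  0.001166   -0.99999401]
```

Request:
move_arm([
  [[0.19, -0.53, 0], [0, 0, 0], -1],
  [[0, 0, -0.4], [0, 0, 0], -1],
  [[0, 0, -0.35], [0, 0, 0], -1],
  [[0, 0, 0], [0, 0, 0], -1],
  [[0, 0, 0], [0, 0, 0], -1],
])

```text
clock: 8.5
tcp_pos: [0.547, -0.0712, 0.2101]
orientation: [-0.001, -0.044, 0.999, 0.0]
wrist_force: [0.4, -0.5, 0.2]
finger_gap: 0.0167
```

```bash
python3 - <<'E'
from h import *
s=env.get_state(); print(s["clock"],s["tcp_pos"],s["wrist_force"])
c=cam("wrist"); d=cam("scene")
cv2.imwrite("pics/w7.png",c["frame"][:,:,::-1]); crop(d,340,150,470,280,4.6,"pics/s7.png")
np.save("w7.npy",[dict(c),dict(d)],allow_pickle=True)
E
```

```text
8.5 [ 0.54695264 -0.07116576  0.21014014] [ 0.42762844 -0.54387855  0.22722371]
```

View pics/w7.png

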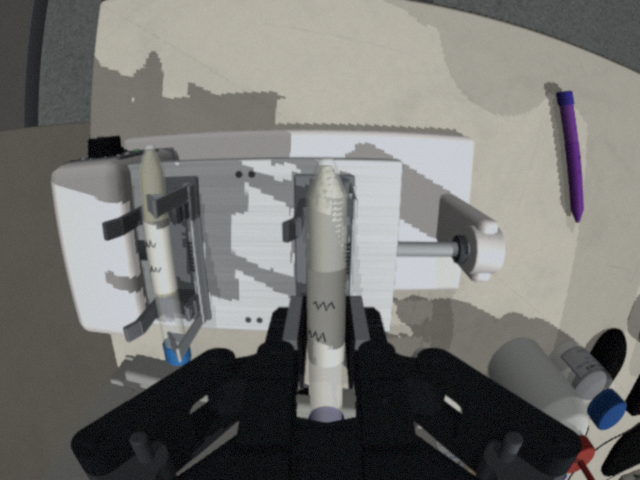

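View pics/s7.png

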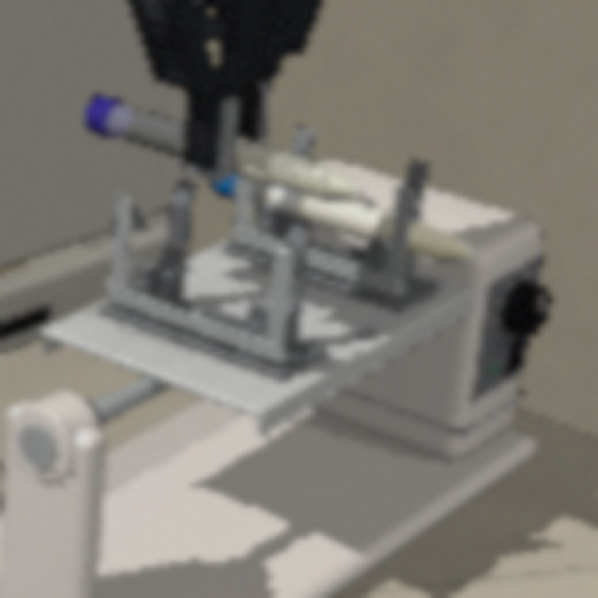

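Request:
move_arm([
  [[0, -0.02, -0.3], [0, 0, 0], -1],
  [[0, 0, -0.3], [0, 0, 0], -1],
  [[0, 0, -0.1], [0, 0, 0], -1],
  [[0, 0, 0], [0, 0, 0], -1],
])

```text
clock: 9.0
tcp_pos: [0.5469, -0.0728, 0.1809]
orientation: [-0.001, -0.044, 0.999, 0.0]
wrist_force: [-0.1, 0.5, 0.2]
finger_gap: 0.0167
```

Request:
move_arm([
  [[0, 0, -0.1], [0, 0, 0], -1],
  [[0, 0, -0.1], [0, 0, 0], -1],
  [[0, 0, -0.1], [0, 0, 0], -1],
])

```text
clock: 9.3
tcp_pos: [0.5493, -0.074, 0.1736]
orientation: [0.002, -0.043, 0.999, -0.001]
wrist_force: [-6.3, -0.1, 22.6]
finger_gap: 0.0165
```

```bash
python3 - <<'E'
from h import *
s=env.get_state(); print(s["clock"],s["tcp_pos"],s["wrist_force"],s["ft_torque"],s["finger_gap"],s["orientation"])
c=cam("wrist"); d=cam("scene")
crop(c,230,130,430,430,2,"pics/w8.png"); crop(d,340,150,470,280,4.6,"pics/s8.png")
s=env.get_state(); print(s["clock"],s["tcp_pos"],s["wrist_force"],s["ft_torque"])
E
```

```text
9.3 [ 0.54927754 -0.07397203  0.17363512] [-6.25868006 -0.07249308 22.6139418 ] [ 0.07632895  1.01228282 -0.25059174] 0.016491323377809283 [ 0.00240556 -0.04341181  0.99905359 -0.00124232]
9.4 [ 0.54942102 -0.07384944  0.17254929] [ 0.24677943 -1.29431247  6.90932359] [-0.17528552  0.03180887 -0.21684045]
```

View pics/w8.png

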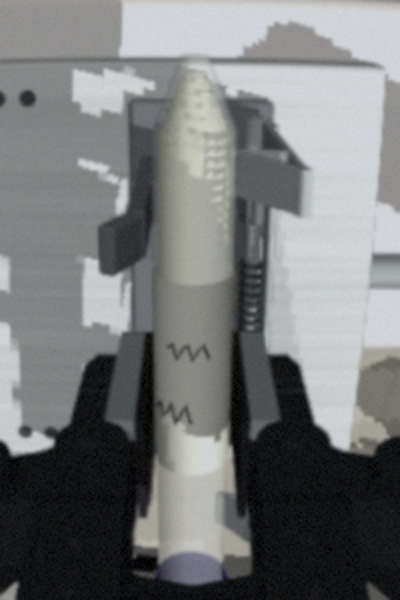

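View pics/s8.png

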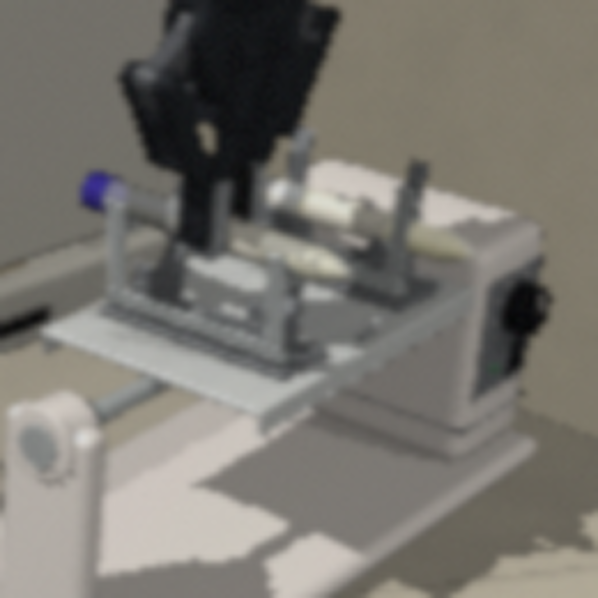

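The 22 N was a transient that settled to 7 N. The tube is between the prongs and on the nose slopes, so I'll press on gently.

Request:
move_arm([
  [[0, 0, -0.07], [0, 0, 0], -1],
  [[0, 0, -0.07], [0, 0, 0], -1],
  [[0, 0, -0.07], [0, 0, 0], -1],
  [[0, 0, 0], [0, 0, 0], -1],
])

```text
clock: 9.8
tcp_pos: [0.5486, -0.0738, 0.1619]
orientation: [0.001, -0.044, 0.999, -0.001]
wrist_force: [3.1, -3.9, -2.1]
finger_gap: 0.0164
```

Request:
move_arm([
  [[0, 0, -0.07], [0, 0, 0], -1],
  [[0, 0, -0.05], [0, 0, 0], -1],
  [[0, 0, 0], [0, 0, 0], -1],
])

```text
clock: 10.1
tcp_pos: [0.5466, -0.0723, 0.156]
orientation: [-0.001, -0.044, 0.999, 0.001]
wrist_force: [0.0, -0.6, -4.6]
finger_gap: 0.0163
```

Request:
move_arm([
  [[0, 0, -0.05], [0, 0, 0], -1],
  [[0, 0, 0], [0, 0, 0], -1],
  [[0, 0, 0], [0, 0, 0], -1],
])

```text
clock: 10.4
tcp_pos: [0.5478, -0.0727, 0.1552]
orientation: [-0.0, -0.044, 0.999, 0.0]
wrist_force: [0.3, 0.4, -0.3]
finger_gap: 0.0162
```

```bash
python3 - <<'E'
from h import *
s=env.get_state(); print(s["clock"],s["tcp_pos"],s["wrist_force"],s["ft_torque"],s["finger_gap"])
c=cam("wrist"); d=cam("scene")
crop(c,230,130,430,430,2,"pics/w9.png"); crop(d,340,150,470,280,4.6,"pics/s9.png")
E
```

```text
10.4 [ 0.54775169 -0.07269586  0.15520675] [ 0.3178175   0.35890152 -0.25916667] [-0.01785872 -0.03979835  0.00637658] 0.016189115621278064
```

View pics/w9.png

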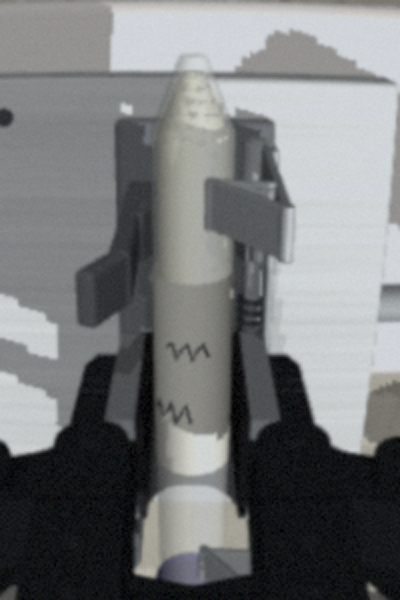

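View pics/s9.png

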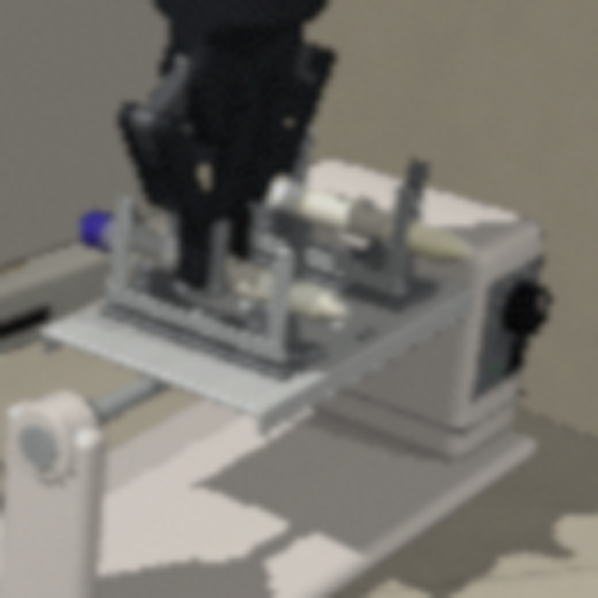

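The noses now overhang the tube at both ends. I'll press a little further until there is contact with the seat.

Request:
move_arm([
  [[0, 0, -0.03], [0, 0, 0], -1],
  [[0, 0, -0.03], [0, 0, 0], -1],
  [[0, 0, 0], [0, 0, 0], -1],
  [[0, 0, 0], [0, 0, 0], -1],
])

```text
clock: 10.9
tcp_pos: [0.5481, -0.073, 0.1542]
orientation: [0.001, -0.044, 0.999, -0.0]
wrist_force: [-2.0, 1.2, 8.6]
finger_gap: 0.0164
```

Request:
move_arm([
  [[0, 0, 0.03], [0, 0, 0], -0.4],
  [[0, 0, 0], [0, 0, 0], -0.2],
  [[0, 0, 0], [0, 0, 0], 0],
  [[0, 0, 0], [0, 0, 0], 0],
  [[0, 0, 0], [0, 0, 0], 0],
])

```text
clock: 11.4
tcp_pos: [0.5477, -0.073, 0.1537]
orientation: [-0.0, -0.044, 0.999, 0.0]
wrist_force: [-0.1, -0.1, 0.7]
finger_gap: 0.0428
```

Request:
move_arm([
  [[0, 0, 0.3], [0, 0, 0], 0],
  [[0, 0, 0.6], [0, 0, 0], 0],
  [[0, 0, 0.9], [0, 0, 0], 0],
  [[0, 0, 0.9], [0, 0, 0], 0],
  [[0, 0, 0], [0, 0, 0], 0],
])

```text
clock: 11.9
tcp_pos: [0.5503, -0.0737, 0.2683]
orientation: [0.005, -0.044, 0.999, -0.002]
wrist_force: [0.4, -0.3, 0.1]
finger_gap: 0.0426
```

Request:
move_arm([
  [[0.5, 0, 0], [0, 0, 0], 0],
  [[0, 0, 0], [0, 0, 0], 0],
  [[0, 0, 0], [0, 0, 0], 0],
])

```text
clock: 12.2
tcp_pos: [0.5674, -0.0729, 0.2615]
orientation: [-0.001, -0.044, 0.999, 0.0]
wrist_force: [-0.4, 0.3, -0.4]
finger_gap: 0.043
```

```bash
python3 - <<'E'
from h import *
s=env.get_state(); print(s["clock"],s["tcp_pos"],s["wrist_force"],s["finger_gap"])
c=cam("wrist"); d=cam("scene"); t=cam("top")
crop(c,120,80,420,300,2.6,"pics/w10.png"); crop(d,340,150,470,280,4.6,"pics/s10.png"); cv2.imwrite("pics/t10.png",t["frame"][:,:,::-1])
np.save("w10.npy",[dict(c),dict(d)],allow_pickle=True)
E
```

```text
12.2 [ 0.56742158 -0.07290858  0.26151904] [-0.43867372  0.27935358 -0.37479974] 0.042967573589660545
```

View pics/w10.png

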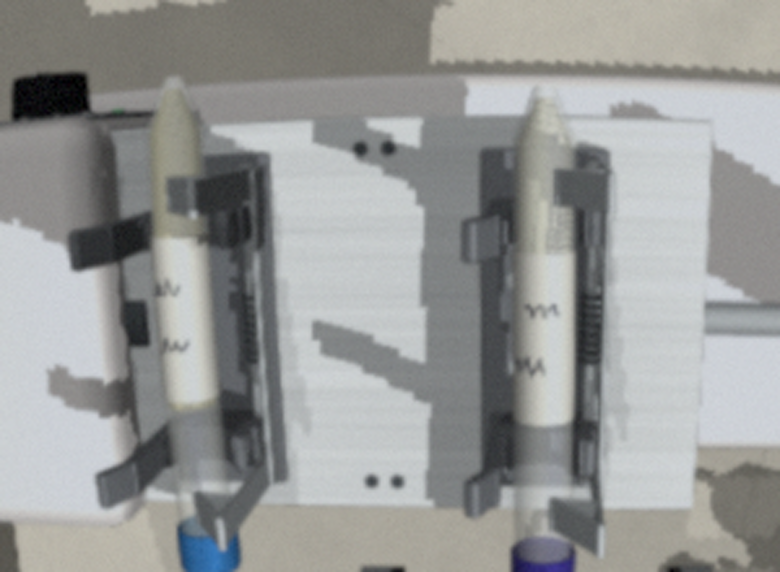

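View pics/s10.png

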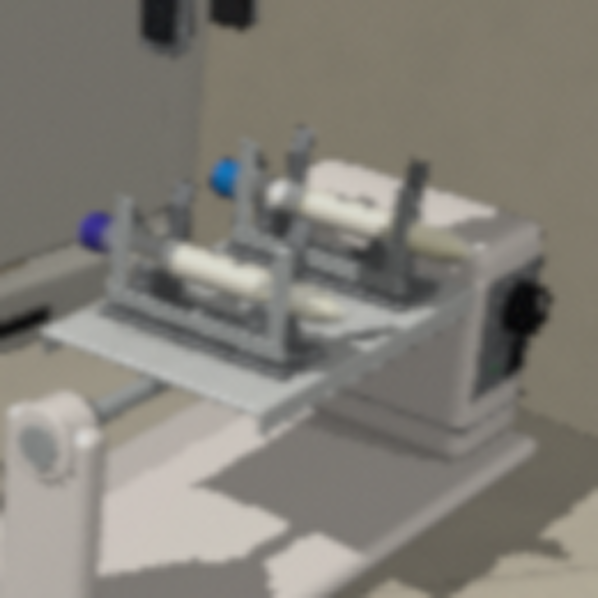

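View pics/t10.png

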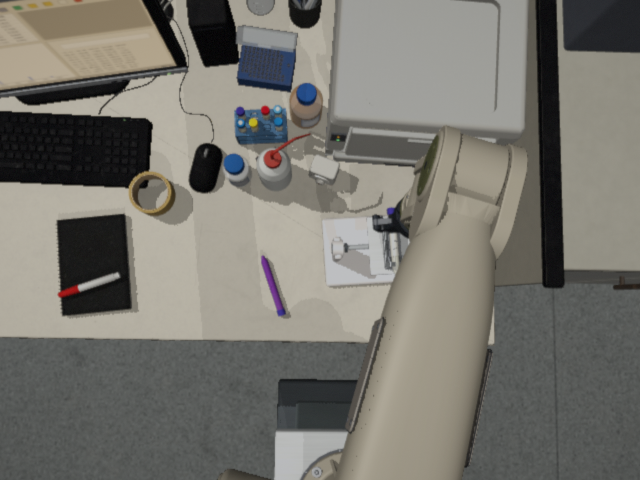

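```bash
python3 - <<'E'
from h import *
c,d=np.load("w10.npy",allow_pickle=True)
w=lambda x,y:ray(c,(120+x/2.6,80+y/2.6)); s=lambda x,y:ray(d,(340+x/4.6,150+y/4.6))
for n,a,b in(("new tip",(543,88),(342,311)),("loaded tip",(175,80),(472,250))):
    p,e=tri([w(*a),s(*b)]); print(n,p.round(4),np.round(e,4))
seat=np.array([.547,-.0725,.143]); yaw=np.radians(4.9)
print("expected tip",seat-.069*np.array([np.cos(yaw),np.sin(yaw),0]))
K=lambda x,y,z:onz(c,(120+x/2.6,80+y/2.6),z)
for x,y,z in((555,203,.155),(550,540,.17),(600,550,.17)):print("nose",K(x,y,z).round(4))
print("label L/R edges mid", K(514,340,.143).round(4),K(575,340,.143).round(4), "loaded",K(160,320,.143).round(4),K(210,320,.143).round(4))
# before: nose outer corner
E
```

```text
new tip [ 0.4805 -0.0786  0.1446] [0.0001 0.0001]
loaded tip [ 0.4817 -0.1732  0.1449] [0.0012 0.0012]
expected tip [ 0.47825217 -0.07839377  0.143     ]
nose [ 0.5078 -0.0735  0.155 ]
nose [ 0.5878 -0.0675  0.17  ]
nose [ 0.5895 -0.0549  0.17  ]
label L/R edges mid [ 0.545  -0.0804  0.143 ] [ 0.5436 -0.0647  0.143 ] loaded [ 0.5467 -0.176   0.143 ] [ 0.5458 -0.1615  0.143 ]
```

The new tip is at the same height as the loaded tube's tip. The jaw nose is back at its shut position (y -0.0549 now, -0.0548 before loading). The tube is off centre by about 2 mm lengthwise. I'm handing in.

```bash
python3 - <<'E'
from workcell import job,env
print(env.get_state()["clock"]); print(job.hand_in())
E
```

```text
12.35
the job is handed in; nothing more can be done
None
```

I loaded the sample tube into the free (+y) clip and handed the job in at 12.35 s. I gripped it at its middle and pressed it straight down past the jaw until it met the seat at about 9 N. Then I released it and lifted clear.

**Last checks:**
- **Seating:** the triangulated tip is at z = 0.1446 m, against 0.1449 m for the tube already loaded. Both read about 1.5 mm above the nominal 0.143 m, which is within calibration.
- **Centring:** the tube is about 2 mm off centre lengthwise.
- **Jaw:** the noses overhang the tube at both ends. The nose corner is back where it was when shut, y = -0.0549 m against -0.0548 m before loading.
- **Other objects:** in the last pictures the loaded tube, the bottles, the timer and the purple look-alike look unmoved. I compared these by eye and did not measure them.

**Readings that disagreed:**
- The gripper opening read 16.5 mm on the tube, where the stated diameter is 18.8 mm. The tube body also looks narrower than its cap. The grip held.
- The wrist force briefly reached about 23 N when the tube met the jaw slopes, above the 13 N quoted but well below the limits.

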